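Demagnetise a ring gauge

ROBOT

A 7-joint arm with a two-finger parallel gripper is mounted at the origin on a cart in front of the work surface, level with it; the furniture and walls round the work are solid. World frame = base frame: x ahead of the robot, y to its left, z up, the work surface at z = 0. Lengths are in m, angles in rad, forces in N, time in s.
With the tool pointing down it reaches from about 0.4 to 0.875 m from the base axis. Payload 4.4 kg.
Tool frame: the origin (TCP) lies between the finger pads; the fingertips stand 25 mm ahead of it and the grasp point (between the pads) lies 6 mm ahead of it; z points along the fingers, y is the line along which they close (so a half turn about z gives the same grasp; the last joint's range is limited). The gripper opens to 85 mm and grips with 20 to 120 N. Pads are 22 mm wide; open, the fingers measure 114 mm over their backs; the gripper's body (76 mm by 85 mm) begins 54 mm behind the grasp point. The pads swing forward as they close: fully open they stand 13 mm farther back than shut.
Start: joints at [-1.251, 0.628, 0.038, 1.517, -0.027, 0.996, -0.02], TCP at [0.245, 0.602, 0.256] pointing down, gripper open.
Joint ranges: [-3.06, 3.06], [-0.37, 2.12], [-1.25, 1.32], [0.18, 2.47], [-1.1, 4.24], [0.23, 1.98], [-2.94, 2.94]. Speed limits (rad/s): [2.57, 2.57, 3.14, 3.14, 3.14, 3.14, 3.14].

INTERFACE

Orientations are given as a rotation vector (axis times angle).
In Python, from cell import telemetry, snapshot, workorder, finder gives the robot as it stands.
- The arm moves only by the tool jog_arm, never from a script. Its argument "commands" is a list of rows, each a list of 2 entries, a list of its own where there are three numbers: the shift along the tool's x, y, z in mm, then the turn, a rotation vector about the tool's x, y, z in rad. In form: [[[tx, ty, tz], [rx, ry, rz]], ...]. A call has 1 to 8 rows; each row shifts and turns the commanded pose from where the row before left it, along the tool's axes as they then stand; what a row does not reach is not made up. A row lasts 1/12 s, in which the tool goes at most 41.7 mm and 7.16 degrees, less where a joint would pass 70% of its speed; a pose out of reach is approached as far as the arm can. A call with a gripper value outside its range is refused whole. "claw" is the opening, from -1 (shut) to 1 (fully open), set as the call begins (left out, the last holds). The fingers move at their own pace and stop on an object; "force" is the grip in N (left out, the last holds). Time passes only in rows, so rows that do not move let the fingers close. It gives the time, the measured TCP pose, the force, the opening and the grip force at its end, in the units of the state.
- telemetry.sense(): the state, without advancing time (a new reading comes with each control period).
- snapshot(name): name is "scene" or "top"; returns a dict with "pixels" (420x560x3 uint8, red, green, blue), "mtx" (3x3 intrinsics, pixels), "world_from_camera" (4x4, takes a point from camera to world coordinates). Camera axes: x right, y down, z forward; pixel columns grow to the right and rows downward; lengths in m; the calibration is good to about 2 mm. A picture is of the moment at which its call begins. There is no depth.
- workorder.finish_job(): hands the job in; it is judged then, once.
Trained networks look in a picture, given as the dict that the camera call returned (one of the last four; its "shot" number tells which), for a name from the list of things; names that differ only in an ending like _2 or _b are one class to them, and where a whole thing is asked for, a point or a joint stands for the part that bears it (a point fixed in the world has none). Each returns a list of dicts, best first, with "score" (0 to 1); they miss things now and then, are a little off and sometimes report something else, mostly with a low value. They report only what shows in the picture. A call takes as long as a camera call. They do not tell look-alikes from the thing itself.
- finder.regions_of(picture, name): "region" (420x560 bool, what is visible of it).
- finder.place_of(picture, name): "point" ([x, y, z] in m, in world coordinates, good to about 4 mm: a listed point, or the origin of a listed thing).
The state is a dict: "t": time; "qpos": joint angles; "qd": joint speeds; "tau": joint torques, N m; "position": TCP position; "eef_rot": TCP orientation; "ft_force": force on the tool from outside, world axes, zero at the start; "ft_torque": the same for the moment, N m; "gripper_width": opening from 0.0 (shut) to 1.0 (fully open); "grasp_force": force on a finger pad.
Only numpy, scipy, OpenCV 4.12 (cv2) and the standard library are available. Lean on these libraries where they do the work, as an engineer would, in place of code of your own. Each camera call takes 0.05 s, during which the arm holds its last target. There are 200 camera calls.

TASK

Demagnetise the steel ring gauge: take the fork with the ring lying on it out of its cradle, carry the ring level to the demagnetiser's post, leave it resting centred on the post's top, and lay the fork back in its cradle. Then turn the middle knob of the sloping panel clockwise all the way up to its stop. Never touch the ring with the gripper, do not brush the two outer knobs, and leave the dial gauge, vice, caliper and vee block where they are.

Things in the scene. Friction and masses are not known exactly. Their poses are not given: they have to be found in the camera images.
- demagnetiser: Bench demagnetiser, fixed. Origin: centre of its underside. Base plate 170 (x) x 390 (y) x 12 mm. On its left (y = +130 mm) stands the pole post; on its right a grey wedge housing (x -75 to 75, y -190 to 30, 114 mm high) whose panel slopes 30 degrees from level, facing up and toward -x, with three black bar knobs in a row at y = -16, -80, -144 mm.
- post_top (a point): Centre of the flat top of the steel pole post, 85 mm above the desk; z up. The post is square, 26 x 26 mm, sides parallel to the demagnetiser's x and y, from 46 mm height to the top; below that is a round coil 54 mm across.
- cradle: Wooden fork cradle, fixed. Origin: on the desk under the fork's grip; +x the way the prongs point. Base 205 x 75 x 8 mm. Blocks under the handle's end (x -76 to -60 mm; side lugs 34 mm apart, 8 mm high) and under the prongs (x 82 to 102 mm; lugs 76 mm apart, 4 mm high) carry the fork 50 mm above the desk: laid in it, the fork's origin is at (0, 0, 50) mm in this frame, axes parallel.
- fork: Loose carrying fork, 200 mm long, 0.32 kg. Origin: under the middle of the grip; +x toward the prongs, z up. Aluminium handle 16 mm wide, z 0 to 24 mm, x -55 to 30 mm; behind it a brass counterweight 20 mm wide, 26 mm high, to x = -80 mm. In the cradle the handle is free for fingers from x = -50 to 28 mm. In front a bridge plate 60 mm wide to x = 54 mm, then the prongs to x = 120 mm.
- fork_seat (a point): Point midway between the fork's two prongs, level with their top, at (90, 0, 6) mm in the fork's frame; the ring starts centred within some 5 mm of it. Prongs 10 mm wide, 6 mm thick (fork z 0 to 6), with a gap of 40 mm that passes round the 26 mm square post.
- ring: Loose plain steel ring gauge, outside 58 mm, bore 24 mm, 20 mm high, about 0.18 kg. Origin: centre of its underside, z up. Starts lying flat across the fork's prongs. It cannot slip over the post: it lies on top of the post.
- dial_mid (a joint): Angle of the middle knob, rad. 0: bar and its white pointer line point left along the row (demagnetiser +y). Grows as it is turned clockwise seen facing the panel; at 1.571 it is at its stop, the pointer straight up the slope. It starts between 0.05 and 0.35 and stays where it is left; light friction, about 0.05 N m.
- dial_mid_grip (a point): On the middle knob's axis, at half the bar's height, 10 mm below its top. z: the knob's axis, out of the panel (30 degrees from vertical); y along the bar to the pointer end; x across the bar; turns with the knob. Bar 44 mm long, 12 mm thick, 24 mm high on a round skirt 40 mm across, 10 mm high. The outer knobs are alike, axes 64 mm away.
- dial_left: Outer knob on the left (demagnetiser +y), like the middle one. Origin: on the panel, on its axis; z out of the panel, y along its bar. Not to be touched or turned.
- dial_right: Outer knob on the right, like the middle one. Origin: on the panel, on its axis; z out of the panel, y along its bar. Not to be touched or turned.
- dial_left_mark (a point): Pointer end of the left knob's bar, at its top, 22 mm from its axis.
- dial_right_mark (a point): Pointer end of the right knob's bar, at its top, 22 mm from its axis.
- dial_gauge: Bystander: round dial gauge lying flat, 136 x 66 x 23 mm. Origin: centre of its underside.
- vice: Bystander: small steel machine vice, 149 x 55 x 44 mm. Origin: centre of its underside.
- caliper: Bystander: steel caliper lying flat, 234 x 74 x 8 mm. Origin: centre of its underside.
- vee_block: Bystander: steel vee block, 50 x 40 x 32 mm. Origin: centre of its underside.
Things that resemble listed ones, but are neither listed nor needed, are in the scene too. Leave any red, turquoise or yellow look-alike of the ring alone.

How it is judged:
On the way, in this order (a step that is already met when the one before it is completed fails the run):
1. the fork is lifted out of its cradle with the ring lying on its prongs (x of ring in the frame of fork between 0.07 and 0.11 m and y of ring in the frame of fork between -0.015 and 0.015 m and z of ring in the frame of fork between 0 and 0.012 m and z of fork in the frame of cradle above 0.075 m), for 0.2 s.
2. the ring rests on the post's top, free of the fork (horizontal distance between ring and post_top below 0.01 m and z of ring in the frame of post_top between -0.003 and 0.003 m and angle between ring's own z axis and vertical below 0.08 rad and contact force between ring and fork below 0.05 N), for 0.3 s.
3. the fork lies back in its cradle, let go (x of fork in the frame of cradle between -0.015 and 0.015 m and y of fork in the frame of cradle between -0.012 and 0.012 m and z of fork in the frame of cradle between 0.046 and 0.054 m and angle between fork's own z axis and vertical below 0.06 rad and contact force between fork and the fingers below 0.1 N and horizontal distance between ring and post_top below 0.01 m and z of ring in the frame of post_top between -0.003 and 0.003 m and angle between ring's own z axis and vertical below 0.08 rad), for 0.2 s.
4. the middle knob is turned clockwise to its stop (value of joint dial_mid above 1.35 rad), for 0.2 s.
At the end, for the whole second after the job is handed in: The ring lies flat on the post's top, its centre within 10 mm of the post's axis, clear of the fork; the fork lies level in its cradle within 15 mm lengthwise and 12 mm sideways, released; the middle knob is within about 0.2 rad of its clockwise stop; all at rest (all of step 3 and value of joint dial_mid above 1.35 rad and linear speed of each of ring, fork below 0.02 m/s and contact force between ring and fork below 0.05 N and velocity of joint dial_mid below 0.05 rad/s); the robot touches nothing.
It fails at once if the gripper touches the ring (contact force between ring and the fingers above 0.5 N).
It fails at once if the ring is tipped more than 20 degrees (angle between ring's own z axis and vertical above 0.35 rad).
It fails at once if an outer knob is touched with more than 1 N or turned by more than about 0.14 rad (contact force between any of dial_left, dial_right and anything else above 1 N or distance of any of dial_left_mark, dial_right_mark from where it was at the start of the episode above 0.003 m).
It fails at once if the dial gauge, vice, caliper or vee block is moved more than 20 mm (distance of any of dial_gauge, vice, caliper, vee_block from where it was at the start of the episode above 0.02 m).
It also fails if it takes over 64 s, if anything falls off the work surface, if the arm or the gripper's body presses on something with over 40 N, if the wrist force passes 120 N, or if a joint passes its speed limit or range.

## Working session

There is one attempt and no reset: what is moved stays moved. The work goes in short steps, Python scripts to look and compute and a tool call to move; the robot and the scene stay as the last step left them, time stands still between calls to the robot, and variables do not carry over. Pictures are saved under pics/ and viewed, at most 10 in all, crops included, and the job is handed in when it is done.

Besides the shell and the picture viewer there is one more tool, called after "Call:" in YAML: its name, and indented under it one key for each argument. jog_arm: Moves the arm, as the interface text tells. Its arguments: {"type":"object","properties":{"commands":{"type":"array"},"claw":{"type":"number"},"force":{"type":"number"}},"required":["commands"]}

```bash
mkdir -p pics; cat > h.py <<'E'
import numpy as np, cv2
from scipy.spatial.transform import Rotation as R
from cell import telemetry, snapshot, workorder, finder
def shot(n,f=None):
    p=snapshot(n)
    if f: cv2.imwrite('pics/'+f,p['pixels'][:,:,::-1])
    return p
def proj(p,X):
    T=np.linalg.inv(p['world_from_camera']); c=(T@np.append(X,1))[:3]; u=p['mtx']@c; return u[:2]/u[2]
def ray(p,uv,z):
    T=p['world_from_camera']; d=T[:3,:3]@np.linalg.inv(p['mtx'])@np.array([uv[0],uv[1],1.]); o=T[:3,3]
    return o+d*(z-o[2])/d[2]
E
python3 - <<'E'
from h import *
s=telemetry.sense(); print(s['t'],s['position'],s['eef_rot'],s['gripper_width'])
for n in ['scene','top']:
    p=shot(n,n+'0.png'); print(n,p['world_from_camera'][:3,3].round(3))
    for k in ['demagnetiser','post_top','cradle','fork','fork_seat','ring','dial_mid_grip','dial_left','dial_right','dial_left_mark','dial_right_mark','dial_gauge','vice','caliper','vee_block']:
        print(k,[(np.round(d['point'],3).tolist(),round(d['score'],2),proj(p,d['point']).astype(int).tolist()) for d in finder.place_of(p,k)[:4]])
E
```

```text
0.0 [0.24435286 0.60170312 0.2553791 ] [-6.02214872e-01 -3.08298663e+00  2.91416388e-03] 1.0025543323115984
scene [-0.041  1.098  1.121]
demagnetiser []
post_top [([0.634, 0.036, 0.084], 0.63, [245, 214])]
cradle [([0.438, 0.368, -0.001], 0.64, [248, 324]), ([0.46, 0.279, 0.054], 0.27, [255, 287])]
fork [([0.441, 0.373, 0.051], 0.65, [245, 313])]
fork_seat [([0.456, 0.278, 0.053], 0.54, [257, 288])]
ring [([0.566, 0.38, -0.001], 0.75, [207, 311]), ([0.583, 0.287, 0.003], 0.7, [219, 287]), ([0.363, 0.184, 0.004], 0.64, [299, 288])]
dial_mid_grip []
dial_left []
dial_right []
dial_left_mark []
dial_right_mark []
dial_gauge [([0.721, 0.196, -0.005], 0.72, [199, 256])]
vice [([0.626, -0.44, 0.001], 0.58, [305, 164]), ([0.633, 0.032, 0.083], 0.4, [246, 214])]
caliper [([0.359, -0.084, 0.001], 0.52, [334, 236])]
vee_block [([0.733, 0.356, -0.002], 0.74, [166, 286])]
top [ 0.455 -0.048  1.438]
demagnetiser [([0.603, -0.09, -0.002], 0.88, [301, 202])]
post_top [([0.637, 0.036, 0.087], 0.81, [256, 186])]
cradle [([0.44, 0.372, 0.003], 0.55, [140, 260])]
fork []
fork_seat [([0.456, 0.279, 0.053], 0.76, [169, 254])]
ring [([0.578, 0.291, -0.005], 0.81, [170, 211]), ([0.48, 0.18, -0.001], 0.77, [208, 245]), ([0.566, 0.382, -0.001], 0.76, [138, 216]), ([0.454, 0.282, 0.052], 0.69, [168, 255])]
dial_mid_grip [([0.552, -0.166, 0.102], 0.68, [331, 216]), ([0.443, 0.368, 0.046], 0.49, [137, 259])]
dial_left [([0.579, -0.103, 0.082], 0.55, [307, 207])]
dial_right [([0.549, -0.22, 0.089], 0.72, [351, 218])]
dial_left_mark [([0.58, -0.086, 0.117], 0.71, [301, 206])]
dial_right_mark [([0.551, -0.22, 0.123], 0.74, [352, 216])]
dial_gauge [([0.721, 0.196, -0.004], 0.6, [203, 162])]
vice [([0.356, -0.084, 0.003], 0.64, [300, 288]), ([0.624, -0.437, 0.002], 0.62, [422, 193])]
caliper [([0.356, -0.086, -0.0], 0.94, [301, 288])]
vee_block [([0.728, 0.357, 0.003], 0.89, [147, 160])]
```

View pics/scene0.png

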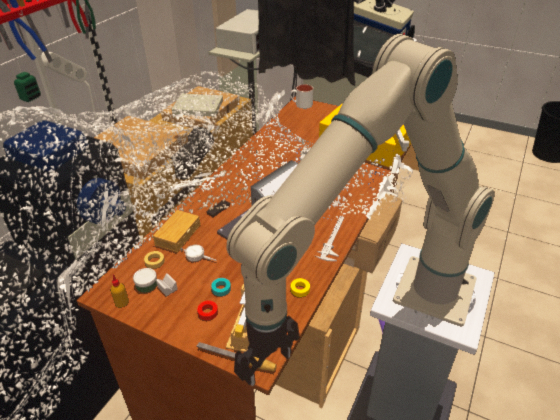

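View pics/top0.png

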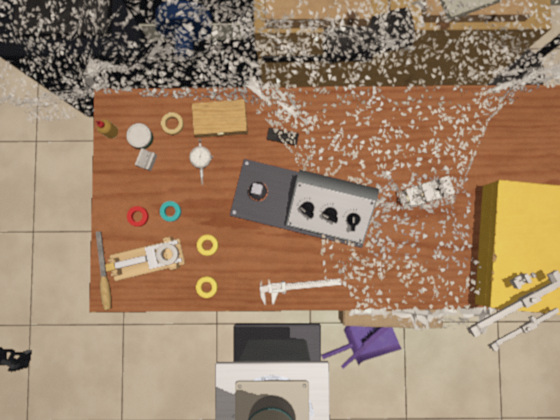

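The top view shows the fork in its cradle at (145,258) and the demagnetiser at (303,203), with its post at (257,190) and knobs at (307,210), (330,215) and (353,220).

Ring candidates are red (137,216), turquoise (170,211), yellow (207,245) and (206,287), brass (172,123), and steel on the fork (168,254). Only the steel one fits, because it lies on the prongs. I'll confirm that in a crop and refine the poses.

```bash
python3 - <<'E'
from h import *
p=shot('top'); im=p['pixels'][:,:,::-1]
a=cv2.resize(im[225:290,95:195],(800,520),interpolation=cv2.INTER_CUBIC)
b=cv2.resize(im[150:250,225:385],(800,500),interpolation=cv2.INTER_CUBIC)
cv2.imwrite('pics/a.png',a);cv2.imwrite('pics/b.png',b)
for k,z in [('cradle',0.008),('fork',.07),('demagnetiser',.012),('ring',.07),('dial_mid_grip',.1),('dial_left',.1),('dial_right',.1)]:
    for d in finder.regions_of(p,k)[:4]:
        m=d['region'].astype('uint8'); c=cv2.findNonZero(m)
        if c is None: continue
        r=cv2.minAreaRect(c); bx=cv2.boxPoints(r)
        print(k,round(d['score'],2),m.sum(),np.round(r[0],1),np.round(r[1],1),round(r[2],1),[ray(p,q,z)[:2].round(3).tolist() for q in bx], ray(p,r[0],z)[:2].round(3))
E
```

```text
cradle 0.93 1184 [145.7 258. ] [32.7 74.5] 79.1 [[0.473, 0.47], [0.511, 0.262], [0.42, 0.243], [0.382, 0.451]] [0.446 0.357]
fork 0.68 186 [352.5 220.5] [15.6 15.6] 45.0 [[0.544, -0.196], [0.574, -0.226], [0.544, -0.256], [0.514, -0.225]] [ 0.544 -0.226]
fork 0.59 463 [141.5 259.2] [21.  73.1] 78.1 [[0.452, 0.454], [0.491, 0.259], [0.435, 0.247], [0.396, 0.441]] [0.443 0.351]
demagnetiser 0.58 8407 [303.8 202.5] [139.9  63. ] 13.0 [[0.56, 0.12], [0.737, 0.08], [0.642, -0.311], [0.467, -0.267]] [ 0.601 -0.095]
demagnetiser 0.16 185 [354.1 221.2] [17.4 13.4] 63.4 [[0.56, -0.21], [0.577, -0.244], [0.532, -0.266], [0.515, -0.231]] [ 0.546 -0.238]
ring 0.85 295 [170.3 211.4] [21.5 20.1] 26.6 [[0.562, 0.312], [0.612, 0.288], [0.585, 0.235], [0.535, 0.259]] [0.573 0.273]
ring 0.75 316 [138. 216.] [20. 22.] 90.0 [[0.589, 0.393], [0.589, 0.332], [0.534, 0.331], [0.534, 0.392]] [0.561 0.362]
ring 0.71 268 [207.3 244.8] [19.8 20.5] 45.0 [[0.481, 0.21], [0.52, 0.171], [0.482, 0.133], [0.442, 0.172]] [0.481 0.171]
ring 0.61 258 [167.3 254.8] [19.8 20.5] 45.0 [[0.455, 0.319], [0.494, 0.28], [0.455, 0.242], [0.416, 0.281]] [0.455 0.28 ]
dial_mid_grip 0.73 201 [331.1 213.8] [17.  13.9] 26.6 [[0.555, -0.136], [0.588, -0.153], [0.567, -0.194], [0.534, -0.177]] [ 0.561 -0.165]
dial_left 0.53 179 [306.5 210. ] [16. 13.] 90.0 [[0.593, -0.082], [0.593, -0.117], [0.55, -0.116], [0.55, -0.082]] [ 0.572 -0.099]
dial_right 0.71 153 [352.8 219.3] [12.7 13.4] 45.0 [[0.545, -0.198], [0.57, -0.224], [0.546, -0.247], [0.521, -0.222]] [ 0.546 -0.223]
```

View pics/a.png

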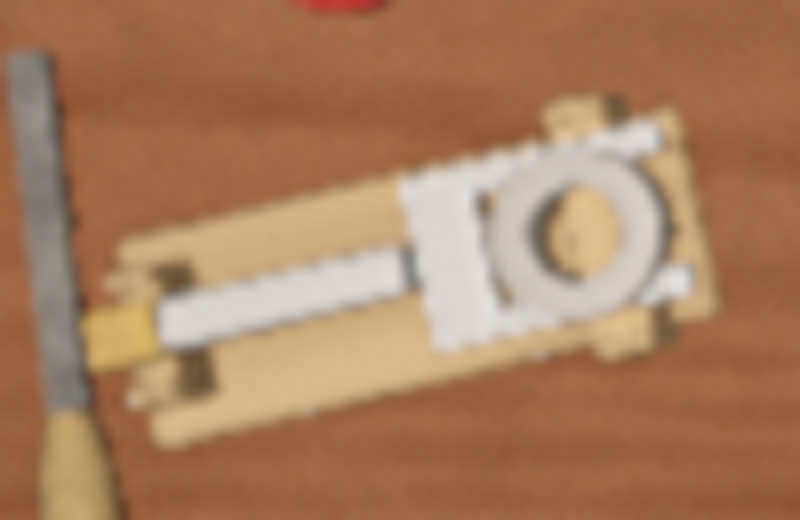

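View pics/b.png

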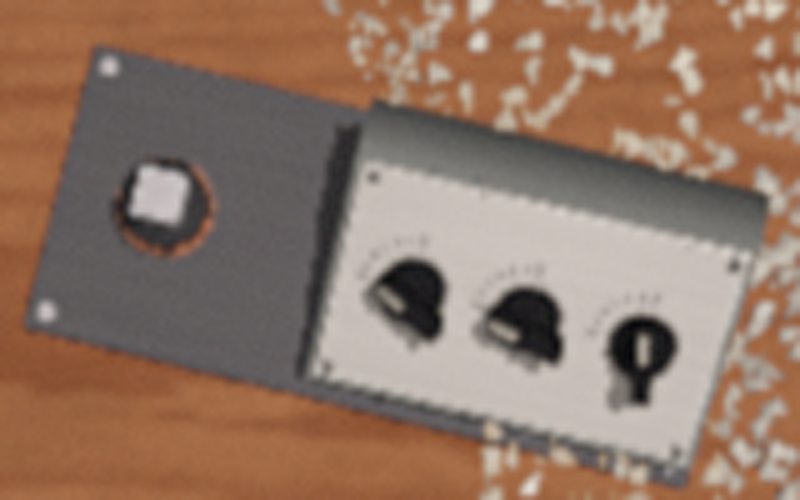

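Crop a confirms the steel ring on the white prongs, with the handle running from (160,320) to (405,270) in crop pixels. A file lies just behind the counterweight. Crop b shows the post top at about (160,193) and the middle knob at about (520,325), pointing mostly left.

```bash
python3 - <<'E'
from h import *
p=shot('top')
A=lambda u,v,z: ray(p,((u+.5)/8-.5+95,(v+.5)/8-.5+225),z)[:2]
B=lambda u,v,z: ray(p,((u+.5)/5-.5+225,(v+.5)/5-.5+150),z)[:2]
h1=A(160,320,.074);h2=A(405,270,.074);tip=A(674,207,.056);br=(A(402,183,.056)+A(440,350,.056))/2
print('handle',h1,h2,np.linalg.norm(h2-h1),'tip',tip,'bridge',br)
d=tip-h1; print('L (175)',np.linalg.norm(d),'yaw',np.arctan2(d[1],d[0])); u=d/np.linalg.norm(d)
print('origin est',tip-.12*u,h1+.055*u,br-.03*u)
print('ring',A(578,235,.076))
c=[B(95,47,.012),B(28,328,.012),B(685,487,.012)]
print('plate',c,np.linalg.norm(c[0]-c[1]),np.linalg.norm(c[1]-c[2]))
e=c[1]-c[2]; yaw=np.arctan2(-e[0],e[1]); o=(c[0]+c[2])/2; print('demag yaw',yaw,'o',o)
Rz=lambda a:np.array([[np.cos(a),-np.sin(a)],[np.sin(a),np.cos(a)]])
print('post from plate',o+Rz(yaw)@[0,.13],'from top',B(160,193,.085))
print('panel corners',[B(*q,zz) for q,zz in [((305,377),.028),((690,480),.028)]])
for n in ('post_top','dial_mid_grip','demagnetiser'): print(n,[np.round(q['point'],4) for q in finder.place_of(p,n)[:1]])
print('knob tip/mid',B(488,303,.11),B(520,335,.11))
E
```

```text
handle [0.42946245 0.42228084] [0.44570416 0.33931371] 0.08454192908859313 tip [0.4664574  0.25201691] bridge [0.44678439 0.33894837]
L (175) 0.17423671653182404 yaw -1.3568419370457514
origin est [0.44097831 0.36928078] [0.44114037 0.3685349 ] [0.44041461 0.36826434]
ring [0.45708062 0.2801719 ]
plate [array([0.72823715, 0.07708363]), array([0.56605926, 0.11556547]), array([ 0.47242602, -0.25775832])] 0.16668090188032603 0.3848867794192412
demag yaw -0.2457405968061933 o [ 0.60033159 -0.09033734]
post from plate [0.63195731 0.03575712] from top [0.63350075 0.03535346]
panel corners [array([ 0.53581554, -0.04255304]), array([ 0.4761315, -0.2582947])]
post_top [array([0.6369, 0.0349, 0.0831])]
dial_mid_grip [array([ 0.5483, -0.1602,  0.1042])]
demagnetiser [array([ 0.6054, -0.091 , -0.0031])]
knob tip/mid [ 0.56975831 -0.14058306] [ 0.55254516 -0.15735132]
```

```bash
cat >> h.py <<'E'
def Rt(yaw,tilt=0.): # tool y along horizontal dir yaw, z down
    y=np.array([np.cos(yaw),np.sin(yaw),0]); z=np.array([0,0,-1.]); x=np.cross(y,z); return np.c_[x,y,z]
def plan(pos,Rg,off=0.006):
    """pos: grasp point goal"""
    s=telemetry.sense(); Rc=R.from_rotvec(s['eef_rot']).as_matrix(); t=np.array(pos)-off*Rg[:,2]
    rv=R.from_matrix(Rc.T@Rg).as_rotvec()
    print('t',round(s['t'],2),'tcp',s['position'].round(4),'goal tcp',t.round(4),'| mm now-axes',(Rc.T@(t-s['position'])*1e3).round(1),'after-turn axes',(Rg.T@(t-s['position'])*1e3).round(1),'turn',rv.round(3),'F',np.round(s['ft_force'],1),'w',round(float(s['gripper_width']),3),round(float(s['grasp_force']),1))
E
python3 - <<'E'
from h import *
yaw=-1.357; u=np.array([np.cos(yaw),np.sin(yaw),0])
o=np.array([.441,.369,0.05])
for k in (1,-1): plan(o+[0,0,.10],Rt(yaw+k*np.pi/2))
E
```

```text
t 2.2 tcp [0.2446 0.6023 0.2563] goal tcp [0.441 0.369 0.156] | mm now-axes [-269.8 -142.2  100.3] after-turn axes [-269.6  142.5  100.3] turn [-0.    -0.     0.971] F [ 1.4  0.8 -0. ] w 1.0 0.0
t 2.2 tcp [0.2446 0.6023 0.2563] goal tcp [0.441 0.369 0.156] | mm now-axes [-269.8 -142.2  100.3] after-turn axes [ 269.6 -142.5  100.3] turn [ 0.   -0.   -2.17] F [ 1.4  0.8 -0. ] w 1.0 0.0
```

Call:
jog_arm:
  commands:
    - [[-33.7, -17.8, 10], [0, 0, 0]]
    - [[-33.7, -17.8, 10], [0, 0, 0]]
    - [[-33.7, -17.8, 10], [0, 0, 0]]
    - [[-33.7, -17.8, 10], [0, 0, 0]]
    - [[-33.7, -17.8, 10], [0, 0, 0]]
    - [[-33.7, -17.8, 10], [0, 0, 0]]
    - [[-33.7, -17.8, 10], [0, 0, 0]]
    - [[-33.7, -17.8, 10], [0, 0, 0]]
  claw: 0.2

```text
t: 2.87
position: [0.4418, 0.3675, 0.1761]
eef_rot: [0.602, 3.083, 0.001]
ft_force: [0.2, 0.5, 0.2]
gripper_width: 0.601
grasp_force: 0.0
```

Call:
jog_arm:
  commands:
    - [[0, 0, 0], [0, 0, 0.121]]
    - [[0, 0, 0], [0, 0, 0.121]]
    - [[0, 0, 0], [0, 0, 0.121]]
    - [[0, 0, 0], [0, 0, 0.121]]
    - [[0, 0, 0], [0, 0, 0.121]]
    - [[0, 0, 0], [0, 0, 0.121]]
    - [[0, 0, 0], [0, 0, 0.121]]
    - [[0, 0, 0], [0, 0, 0.121]]

```text
t: 3.53
position: [0.4409, 0.369, 0.1764]
eef_rot: [-1.975, -2.443, -0.001]
ft_force: [0.1, 0.3, -0.1]
gripper_width: 0.598
grasp_force: 0.0
```

```bash
python3 - <<'E'
from h import *
yaw=-1.357
o=np.array([.441,.369,0.05])
plan(o+[0,0,.013],Rt(yaw+np.pi/2))
p=shot('scene'); im=p['pixels'][:,:,::-1]
cv2.imwrite('pics/c.png',cv2.resize(im[220:380,160:340],(720,640)[::1] if 0 else (675,600),interpolation=cv2.INTER_CUBIC))
E
```

```text
t 3.53 tcp [0.4409 0.369  0.1764] goal tcp [0.441 0.369 0.069] | mm now-axes [-1.000e-01  1.000e-01  1.074e+02] after-turn axes [-1.000e-01  1.000e-01  1.074e+02] turn [ 0.    -0.    -0.003] F [ 0.1  0.3 -0.1] w 0.598 0.0
```

View pics/c.png

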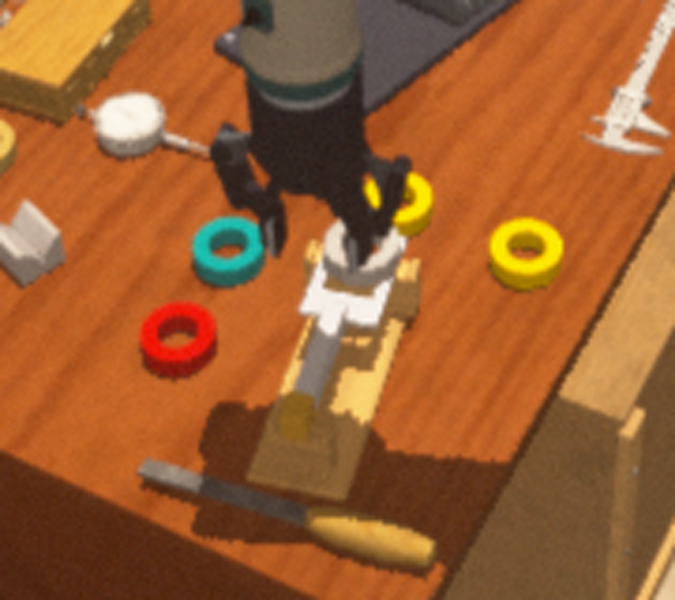

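The scene crop shows the gripper (fingers at about (270,240) and (355,250)) above and in line with the handle. Lowering it now.

Call:
jog_arm:
  commands:
    - [[0, 0, 18], [0, 0, 0]]
    - [[0, 0, 18], [0, 0, 0]]
    - [[0, 0, 18], [0, 0, 0]]
    - [[0, 0, 18], [0, 0, 0]]
    - [[0, 0, 15], [0, 0, 0]]
    - [[0, 0, 11], [0, 0, 0]]
    - [[0, 0, 8], [0, 0, 0]]
    - [[0, 0, 0], [0, 0, 0]]

```text
t: 4.25
position: [0.4401, 0.3684, 0.0689]
eef_rot: [-1.966, -2.449, 0.004]
ft_force: [-0.3, 0.4, 0.1]
gripper_width: 0.602
grasp_force: 0.0
```

Call:
jog_arm:
  commands:
    - [[0, 0, 0], [0, 0, 0]]
    - [[0, 0, 0], [0, 0, 0]]
    - [[0, 0, 0], [0, 0, 0]]
    - [[0, 0, 0], [0, 0, 0]]
    - [[0, 0, 0], [0, 0, 0]]
    - [[0, 0, 0], [0, 0, 0]]
    - [[0, 0, 0], [0, 0, 0]]
  claw: -1
  force: 80

```text
t: 4.83
position: [0.4408, 0.3691, 0.0714]
eef_rot: [-1.967, -2.449, -0.001]
ft_force: [-1.8, -1.2, 7.3]
gripper_width: 0.176
grasp_force: 79.4
```

Call:
jog_arm:
  commands:
    - [[0, 0, -3], [0, 0, 0]]
    - [[0, 0, -6], [0, 0, 0]]
    - [[0, 0, -9], [0, 0, 0]]
    - [[0, 0, -10], [0, 0, 0]]
    - [[0, 0, -10], [0, 0, 0]]
    - [[0, 0, -10], [0, 0, 0]]
    - [[0, 0, -6], [0, 0, 0]]
    - [[0, 0, -3], [0, 0, 0]]

```text
t: 5.5
position: [0.4413, 0.3693, 0.1289]
eef_rot: [1.968, 2.449, 0.003]
ft_force: [-0.2, -0.4, -5.5]
gripper_width: 0.176
grasp_force: 78.2
```

```bash
python3 - <<'E'
from h import *
ug=np.array([np.cos(-1.817),np.sin(-1.817)])
post=np.array([.634,.035])
o=post-.09*ug; print(o)
s=telemetry.sense(); print(s['ft_torque'],s['qpos'].round(2))
plan([o[0],o[1],.126-.006],Rt(-1.817+np.pi/2))
p=shot('scene'); im=p['pixels'][:,:,::-1]
cv2.imwrite('pics/d.png',cv2.resize(im[220:380,160:340],(675,600),interpolation=cv2.INTER_CUBIC))
E
```

```text
[0.65593515 0.12228602]
[ 0.07619726  0.03567555 -0.05601249] [-0.91  0.71  0.26  1.85 -0.3   0.62 -0.25]
t 5.5 tcp [0.4413 0.3693 0.1289] goal tcp [0.6559 0.1223 0.126 ] | mm now-axes [-287.4  156.4    2.9] after-turn axes [-187.3  268.4    2.9] turn [ 0.002 -0.002  0.463] F [-0.2 -0.4 -5.5] w 0.176 78.2
```

View pics/d.png

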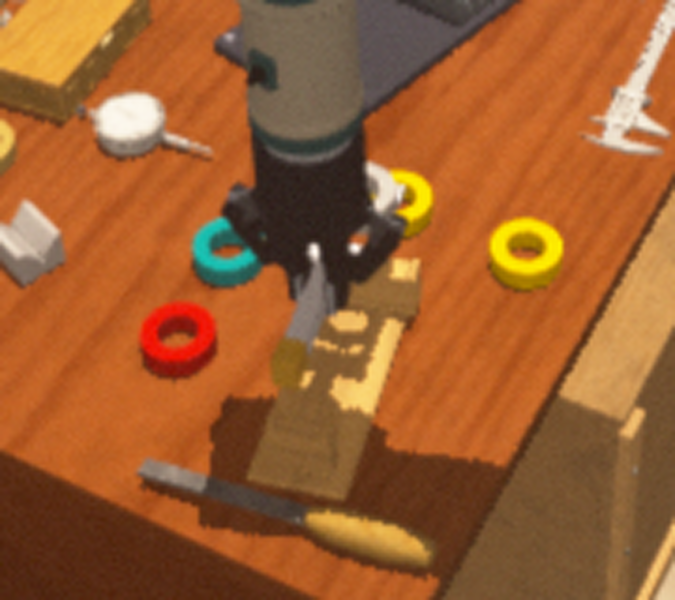

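The crop shows the fork lifted and the counterweight end at about (290,365). The 5.5 N load matches the fork plus the ring, and the low moment means it is balanced. I'll turn it into line with the post and carry it over.

Call:
jog_arm:
  commands:
    - [[0, 0, 0], [0, 0, 0.02]]
    - [[0, 0, 0], [0, 0, 0.05]]
    - [[0, 0, 0], [0, 0, 0.08]]
    - [[0, 0, 0], [0, 0, 0.08]]
    - [[0, 0, 0], [0, 0, 0.08]]
    - [[0, 0, 0], [0, 0, 0.08]]
    - [[0, 0, 0], [0, 0, 0.05]]
    - [[0, 0, 0], [0, 0, 0.023]]

```text
t: 6.22
position: [0.4403, 0.3687, 0.1266]
eef_rot: [2.479, 1.929, -0.002]
ft_force: [0.4, -0.2, -6.0]
gripper_width: 0.169
grasp_force: 78.1
```

Call:
jog_arm:
  commands:
    - [[-3.7, 5.4, 0], [0, 0, 0]]
    - [[-7.5, 10.7, 0], [0, 0, 0]]
    - [[-11.2, 16.1, 0], [0, 0, 0]]
    - [[-14.2, 20.4, 0], [0, 0, 0]]
    - [[-14.2, 20.4, 0], [0, 0, 0]]
    - [[-14.2, 20.4, 0], [0, 0, 0]]
    - [[-14.2, 20.4, 0], [0, 0, 0]]
    - [[-14.2, 20.4, 0], [0, 0, 0]]

```text
t: 6.88
position: [0.5497, 0.2427, 0.1273]
eef_rot: [2.477, 1.931, -0.0]
ft_force: [0.3, 0.5, -5.0]
gripper_width: 0.177
grasp_force: 78.2
```

Call:
jog_arm:
  commands:
    - [[-14.2, 20.4, 0], [0, 0, 0]]
    - [[-14.2, 20.4, 0], [0, 0, 0]]
    - [[-14.2, 20.4, 0], [0, 0, 0]]
    - [[-14.2, 20.4, 0], [0, 0, 0]]
    - [[-14.2, 20.4, 0], [0, 0, 0]]
    - [[-11.2, 16.1, 0], [0, 0, 0]]
    - [[-7.5, 10.7, 0], [0, 0, 0]]
    - [[-3.7, 5.4, 0], [0, 0, 0]]

```text
t: 7.55
position: [0.657, 0.118, 0.1272]
eef_rot: [2.479, 1.926, -0.001]
ft_force: [-0.3, -1.2, -5.8]
gripper_width: 0.174
grasp_force: 78.3
```

```bash
python3 - <<'E'
from h import *
plan([.656,.1223,.120],Rt(-1.817+np.pi/2))
p=shot('top'); im=p['pixels'][:,:,::-1]
cv2.imwrite('pics/e.png',cv2.resize(im[140:220,190:310],(780,520),interpolation=cv2.INTER_CUBIC))
for n in('ring','fork_seat','post_top','fork'):
  for d in finder.place_of(p,n)[:5]: print(n,np.round(d['point'],4),round(d['score'],2))
E
```

```text
t 7.55 tcp [0.657  0.118  0.1272] goal tcp [0.656  0.1223 0.126 ] | mm now-axes [ 4.  -2.   1.2] after-turn axes [ 4.  -2.   1.2] turn [ 0.001  0.002 -0.003] F [-0.3 -1.2 -5.8] w 0.174 78.3
ring [ 0.5662  0.3812 -0.0021] 0.76
ring [0.6307 0.0302 0.114 ] 0.72
ring [ 0.3668  0.1833 -0.0006] 0.63
ring [ 0.4814  0.1797 -0.003 ] 0.61
post_top [0.6369 0.0341 0.0882] 0.89
fork [0.6606 0.1145 0.1023] 0.76
```

View pics/e.png

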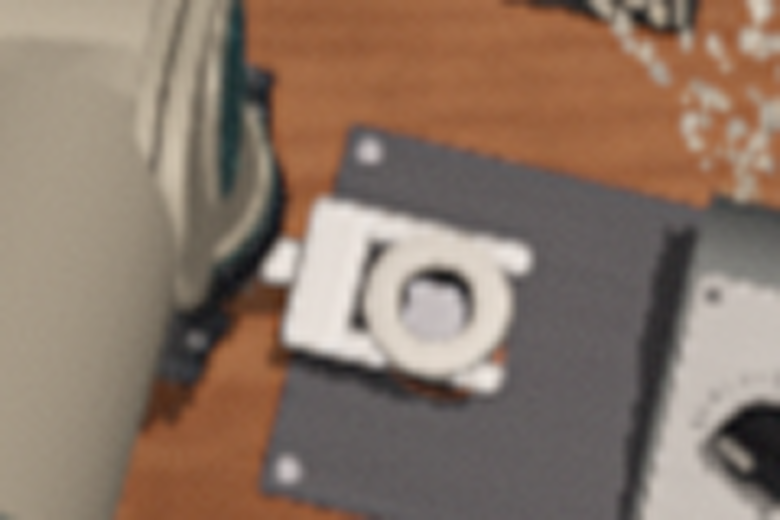

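The crop shows the ring (centre about (439,302)) on the prongs over the post, whose top shows through the bore at (435,305). The prongs are parallel to the plate's sides.

```bash
python3 - <<'E'
from h import *
p=shot('top'); s=telemetry.sense(); print(s['position'])
E=lambda u,v,z: ray(p,((u+.5)/6.5-.5+190,(v+.5)/6.5-.5+140),z)[:2]
zf=s['position'][2]-.021
print('ring',E(439,303,zf+.026), 'post prior .6335 .0353')
a=(E(520,262,zf+.006)+E(490,380,zf+.006))/2; b=(E(318,200,zf+.006)+E(288,345,zf+.006))/2
print('fork axis yaw',np.arctan2(*(a-b)[::-1]), a,b, 'left-right gap centre line')
n=np.array([.97,-.244])
for d in finder.regions_of(p,'ring')[:5]:
    m=d['region'].astype('uint8'); c=cv2.findNonZero(m); (q,r)=cv2.minEnclosingCircle(c); 
    if 220<q[0]<290: print(q,r,ray(p,q,zf+.023)[:2])
for k in ('post_top',):
  print([np.round(d['point'],4) for d in finder.place_of(p,k)[:1]])
Rc=R.from_rotvec(s['eef_rot']).as_matrix(); print(Rc.round(2))
q=proj(p,np.array([.634,.0352,.085])); print('post px in crop',(q-[190,140]+.5)*6.5)
E
```

```text
[0.65448881 0.12442113 0.12704601]
ring [0.63260342 0.03106918] post prior .6335 .0353
fork axis yaw -1.8165384459008023 [0.62768335 0.00521523] [0.6484796  0.08813114] left-right gap centre line
(254.2653045654297, 187.13265991210938) 11.1111421585083 [0.63057918 0.03876856]
[array([0.6372, 0.0361, 0.0848])]
[[ 0.24  0.97 -0.  ]
 [ 0.97 -0.24  0.  ]
 [ 0.   -0.   -1.  ]]
post px in crop [436.51250305 315.36347471]
```

Call:
jog_arm:
  commands:
    - [[0, 0, 0], [0, 0, 0]]
    - [[0, 0, 0], [0, 0, 0]]
    - [[0, 0, 0], [0, 0, 0]]
    - [[0, 0, 0], [0, 0, 0]]

```text
t: 8.28
position: [0.6555, 0.1225, 0.1273]
eef_rot: [-2.477, -1.932, 0.0]
ft_force: [0.9, 0.3, -5.4]
gripper_width: 0.175
grasp_force: 78.3
```

```bash
python3 - <<'E'
from h import *
p=shot('top'); s=telemetry.sense(); print(s['position'])
g=cv2.imread('pics/top0.png').astype(float).mean(2)[178:200,246:268]
print(g.astype(int)[2:18,2:18])
w=np.clip(g-110,0,90); w[:,:]=w; yy,xx=np.mgrid[178:200,246:268]
q=((w*xx).sum()/w.sum(),(w*yy).sum()/w.sum()); print('post px',q,w.sum()/90,ray(p,q,.085)[:2])
zf=s['position'][2]-.021
im=p['pixels'].astype(float)
for d in finder.regions_of(p,'ring')[:5]:
    m=d['region'].astype('uint8'); c=cv2.findNonZero(m); (q,r)=cv2.minEnclosingCircle(c)
    if 220<q[0]<290: print('ring',q,r,ray(p,q,zf+.023)[:2])
print([np.round(d['point'],4) for d in finder.place_of(p,'ring')[:5]])
cv2.imwrite('pics/f.png',cv2.resize(p['pixels'][160:220,220:310,::-1],(780,520),interpolation=cv2.INTER_CUBIC))
E
```

```text
[0.65556003 0.12240408 0.127336  ]
[[ 91  92  91  91  92  91  90  93  90  92  90  92  91  92  93  92]
 [ 91  93  93  93  88  89  81  81  77  76  78  82  81  85  91  95]
 [ 91  93  95  88  86  92  91  89  69  51  49  55  54  62  79  94]
 [ 94  94  89  78  88 142 153 151 128  97  84  78  65  52  63  88]
 [ 94  91  81  62 105 181 194 190 175 159 155 154 132 101  68  75]
 [ 93  87  64  42 108 181 193 192 190 190 194 195 181 158 113  68]
 [ 92  73  46  49 122 175 188 190 192 191 192 195 196 189 140  73]
 [ 93  65  39  82 159 187 191 190 190 189 191 193 197 190 143  76]
 [ 95  63  36 106 185 195 190 190 189 190 192 193 195 178 129  73]
 [ 75  52  42 111 185 194 191 188 189 191 191 196 194 163 109  68]
 [ 52  40  56 127 181 191 190 190 192 192 194 197 194 149  90  60]
 [ 50  40  75 150 185 191 191 192 194 194 195 198 190 141  81  59]
 [ 58  39  76 144 172 174 177 183 195 198 198 196 178 130  75  59]
 [ 66  47  41  82 103 114 128 152 174 183 184 184 157 111  70  60]
 [ 68  48  31  34  44  58  76  90 107 118 132 143 119  87  65  62]
 [ 70  57  50  46  45  48  53  56  53  62  77  89  84  68  61  60]]
post px (np.float64(256.53790366721404), np.float64(188.45990695128626)) 81.2 [0.63278956 0.03552482]
ring (255.5, 187.5) 11.597513198852539 [0.62953813 0.03550008]
[array([ 5.646e-01,  3.822e-01, -4.000e-04]), array([ 0.48  ,  0.1802, -0.0015]), array([3.657e-01, 1.836e-01, 1.000e-04]), array([0.6262, 0.0363, 0.1152]), array([0.6551, 0.1232, 0.1015])]
```

View pics/f.png

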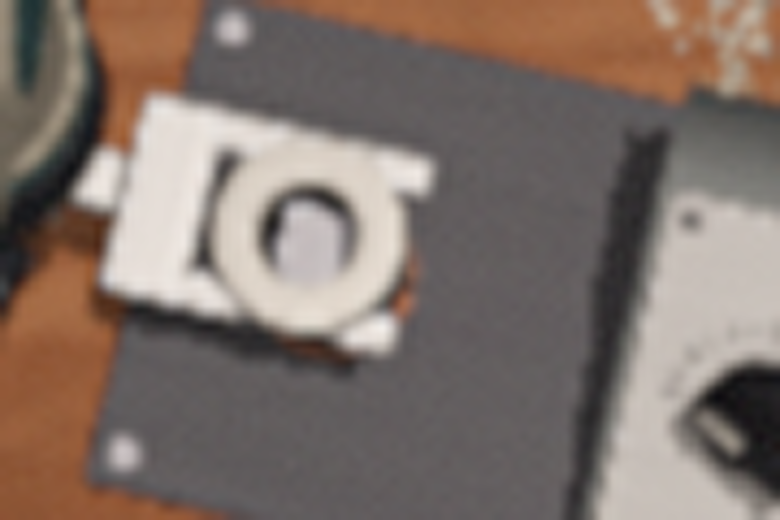

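Post at about (0.634, 0.0355), ring at about (0.630, 0.036). I'll shift about 3 mm in +x and lower.

Call:
jog_arm:
  commands:
    - [[0.7, 2.9, 2], [0, 0, 0]]
    - [[0, 0, 5], [0, 0, 0]]
    - [[0, 0, 6], [0, 0, 0]]
    - [[0, 0, 5], [0, 0, 0]]
    - [[0, 0, 2], [0, 0, 0]]
    - [[0, 0, 0], [0, 0, 0]]
    - [[0, 0, 0], [0, 0, 0]]
    - [[0, 0, 0], [0, 0, 0]]

```text
t: 9.1
position: [0.6587, 0.1222, 0.1074]
eef_rot: [2.477, 1.932, 0.0]
ft_force: [0.6, -0.6, -5.4]
gripper_width: 0.171
grasp_force: 78.3
```

Call:
jog_arm:
  commands:
    - [[0, 0, 3], [0, 0, 0]]
    - [[0, 0, 3], [0, 0, 0]]
    - [[0, 0, 2], [0, 0, 0]]
    - [[0, 0, 2], [0, 0, 0]]
    - [[0, 0, 3], [0, 0, 0]]
    - [[0, 0, 3], [0, 0, 0]]
    - [[0, 0, 2], [0, 0, 0]]
    - [[0, 0, 0], [0, 0, 0]]

```text
t: 9.77
position: [0.6582, 0.1222, 0.0887]
eef_rot: [-2.477, -1.932, 0.001]
ft_force: [-0.5, -0.5, -3.4]
gripper_width: 0.172
grasp_force: 78.6
```

```bash
python3 - <<'E'
from h import *
p=shot('top'); s=telemetry.sense(); print(s['position'],s['ft_force'])
for d in finder.regions_of(p,'ring')[:5]:
    m=d['region'].astype('uint8'); c=cv2.findNonZero(m); (q,r)=cv2.minEnclosingCircle(c)
    if 220<q[0]<290: print('ring',q,r,ray(p,q,.100)[:2])
print([np.round(d['point'],4) for d in finder.place_of(p,'ring')[:5]])
q=shot('scene');print([np.round(d['point'],4) for d in finder.place_of(q,'ring')[:5]])
cv2.imwrite('pics/g.png',np.hstack([cv2.resize(p['pixels'][165:215,225:285,::-1],(400,333),interpolation=cv2.INTER_CUBIC),cv2.resize(q['pixels'][185:260,200:290,::-1],(400,333),interpolation=cv2.INTER_CUBIC)]))
E
```

```text
[0.65837285 0.12226602 0.08898444] [ 0.34404721 -0.32278109 -3.40848451]
ring (256.33966064453125, 186.94725036621094) 11.072558403015137 [0.63492717 0.03511504]
ring (249.16046142578125, 187.27674865722656) 18.911643981933594 [0.63419782 0.05445172]
[array([0.6304, 0.0363, 0.0861]), array([ 0.5639,  0.3779, -0.0007]), array([ 0.3647,  0.1817, -0.0018]), array([0.4807, 0.182 , 0.0016])]
[array([0.6345, 0.0339, 0.0836]), array([5.680e-01, 3.783e-01, 5.000e-04]), array([0.3631, 0.1835, 0.0057])]
```

View pics/g.png

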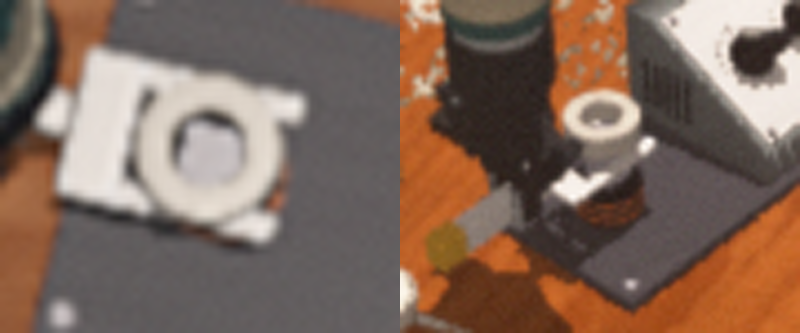

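Both views show the ring level on the post with the prongs below it, and the load dropped to 3.4 N, so the ring has transferred. I'll back out along the fork.

Call:
jog_arm:
  commands:
    - [[4, 0, 0], [0, 0, 0]]
    - [[8, 0, 0], [0, 0, 0]]
    - [[12, 0, 0], [0, 0, 0]]
    - [[14, 0, 0], [0, 0, 0]]
    - [[14, 0, 0], [0, 0, 0]]
    - [[14, 0, 0], [0, 0, 0]]
    - [[14, 0, 0], [0, 0, 0]]
    - [[10, 0, 0], [0, 0, 0]]

```text
t: 10.68
position: [0.6806, 0.2131, 0.0891]
eef_rot: [-2.474, -1.935, -0.001]
ft_force: [0.6, -0.0, -3.1]
gripper_width: 0.174
grasp_force: 78.6
```

Call:
jog_arm:
  commands:
    - [[0, 0, -15], [0, 0, 0]]
    - [[0, 0, -20], [0, 0, 0]]
    - [[0, 0, -20], [0, 0, 0]]
    - [[0, 0, -5], [0, 0, 0]]
    - [[0, 0, 0], [0, 0, 0]]

```text
t: 11.1
position: [0.6821, 0.209, 0.1523]
eef_rot: [2.476, 1.93, 0.006]
ft_force: [0.4, -0.2, -3.6]
gripper_width: 0.174
grasp_force: 78.8
```

```bash
python3 - <<'E'
from h import *
plan([.441,.369,.122],Rt(-1.360+np.pi/2))
p=shot('scene'); print([np.round(d['point'],4) for d in finder.place_of(p,'ring')[:5]])
E
```

```text
t 11.1 tcp [0.6821 0.209  0.1523] goal tcp [0.441 0.369 0.128] | mm now-axes [  96.2 -273.    23.3] after-turn axes [ 206.9 -202.3   24.3] turn [ 0.005 -0.001 -0.458] F [ 0.4 -0.2 -3.6] w 0.174 78.8
[array([0.3617, 0.1824, 0.0042]), array([ 0.568 ,  0.38  , -0.0033]), array([0.6364, 0.0322, 0.084 ]), array([ 0.4837,  0.1812, -0.0011]), array([0.5765, 0.2853, 0.0015])]
```

Call:
jog_arm:
  commands:
    - [[6, -17, 0], [0, 0, 0]]
    - [[12, -34, 0], [0, 0, 0]]
    - [[13, -37, 0], [0, 0, 0]]
    - [[13, -37, 0], [0, 0, 0]]
    - [[13, -37, 0], [0, 0, 0]]
    - [[13, -37, 0], [0, 0, 0]]
    - [[13, -37, 0], [0, 0, 0]]
    - [[13, -37, 0], [0, 0, 0]]

```text
t: 11.87
position: [0.4366, 0.3692, 0.1482]
eef_rot: [2.478, 1.931, -0.004]
ft_force: [0.7, 1.2, -2.5]
gripper_width: 0.173
grasp_force: 78.7
```

Call:
jog_arm:
  commands:
    - [[0, 0, 0], [0, 0, -0.05]]
    - [[0, 0, 5], [0, 0, -0.08]]
    - [[0, 0, 5], [0, 0, -0.1]]
    - [[0, 0, 5], [0, 0, -0.1]]
    - [[0, 0, 5], [0, 0, -0.08]]
    - [[0, 0, 4], [0, 0, -0.048]]
    - [[0, 0, 0], [0, 0, 0]]
    - [[0, 0, 0], [0, 0, 0]]

```text
t: 12.53
position: [0.4385, 0.3685, 0.1244]
eef_rot: [-1.976, -2.442, 0.004]
ft_force: [0.7, -1.0, -2.4]
gripper_width: 0.175
grasp_force: 78.8
```

```bash
python3 - <<'E'
from h import *
plan([.441,.369,.122],Rt(-1.360+np.pi/2))
E
```

```text
t 12.53 tcp [0.4385 0.3685 0.1244] goal tcp [0.441 0.369 0.128] | mm now-axes [ 0.   2.5 -3.7] after-turn axes [ 0.   2.5 -3.6] turn [-0.002  0.001 -0.001] F [ 0.7 -1.  -2.4] w 0.175 78.8
```

Call:
jog_arm:
  commands:
    - [[0, 2.5, 5], [0, 0, -0.005]]
    - [[0, 0, 9], [0, 0, 0]]
    - [[0, 0, 10], [0, 0, 0]]
    - [[0, 0, 9], [0, 0, 0]]
    - [[0, 0, 8], [0, 0, 0]]
    - [[0, 0, 5], [0, 0, 0]]
    - [[0, 0, 3], [0, 0, 0]]
    - [[0, 0, 0], [0, 0, 0]]

```text
t: 13.2
position: [0.4412, 0.3694, 0.0754]
eef_rot: [-1.968, -2.449, 0.002]
ft_force: [1.1, 0.5, -3.0]
gripper_width: 0.17
grasp_force: 78.9
```

Call:
jog_arm:
  commands:
    - [[0, 0, 2], [0, 0, 0]]
    - [[0, 0, 0], [0, 0, 0]]
    - [[0, 0, 0], [0, 0, 0]]

```text
t: 13.45
position: [0.4417, 0.3698, 0.0746]
eef_rot: [1.968, 2.449, 0.001]
ft_force: [-0.3, 0.5, -2.7]
gripper_width: 0.171
grasp_force: 78.9
```

Call:
jog_arm:
  commands:
    - [[0, 0, 1], [0, 0, 0]]
    - [[0, 0, 1], [0, 0, 0]]
    - [[0, 0, 1], [0, 0, 0]]
    - [[0, 0, 0], [0, 0, 0]]
    - [[0, 0, 0], [0, 0, 0]]

```text
t: 13.87
position: [0.4416, 0.3698, 0.0714]
eef_rot: [-1.968, -2.449, -0.001]
ft_force: [-0.2, 0.6, -1.7]
gripper_width: 0.175
grasp_force: 79.1
```

Contact is starting. I'll release it and rise.

Call:
jog_arm:
  commands:
    - [[0, 0, 1], [0, 0, 0]]
    - [[0, 0, 0], [0, 0, 0]]
    - [[0, 0, 0], [0, 0, 0]]

```text
t: 14.12
position: [0.4416, 0.3698, 0.0714]
eef_rot: [-1.968, -2.449, -0.001]
ft_force: [-1.7, -1.3, 7.5]
gripper_width: 0.172
grasp_force: 80.4
```

Call:
jog_arm:
  commands:
    - [[0, 0, 0], [0, 0, 0]]
    - [[0, 0, 0], [0, 0, 0]]
    - [[0, 0, 0], [0, 0, 0]]
    - [[0, 0, 0], [0, 0, 0]]
    - [[0, 0, 0], [0, 0, 0]]
  claw: 0.1

```text
t: 14.53
position: [0.4416, 0.3698, 0.0702]
eef_rot: [-1.968, -2.449, -0.0]
ft_force: [0.3, -1.4, -0.5]
gripper_width: 0.548
grasp_force: 0.0
```

Call:
jog_arm:
  commands:
    - [[0, 0, -5], [0, 0, 0]]
    - [[0, 0, -15], [0, 0, 0]]
    - [[0, 0, -25], [0, 0, 0]]
    - [[0, 0, -30], [0, 0, 0]]
    - [[0, 0, -30], [0, 0, 0]]
    - [[0, 0, -30], [0, 0, 0]]
    - [[0, 0, -30], [0, 0, 0]]
    - [[0, 0, -15], [0, 0, 0]]

```text
t: 15.2
position: [0.4428, 0.3704, 0.2544]
eef_rot: [1.968, 2.448, 0.008]
ft_force: [0.9, 0.4, -0.2]
gripper_width: 0.55
grasp_force: 0.0
```

```bash
python3 - <<'E'
from h import *
p=shot('scene')
for k in ('fork','fork_seat','cradle','ring'): print(k,[np.round(d['point'],4).tolist() for d in finder.place_of(p,k)[:5]])
q=shot('top')
for k in ('fork','fork_seat','cradle','ring','dial_mid_grip','dial_left','dial_right','dial_left_mark','dial_right_mark'): print(k,[np.round(d['point'],4).tolist() for d in finder.place_of(q,k)[:3]])
# geometric mid-knob axis: y=-80 in demag
o=np.array([.601,-.0905]); a=-.2457; c,s=np.cos(a),np.sin(a)
M=np.array([[c,-s],[s,c]])
for z in (.05,.1): print('line',o+M@[z-.1,-.08])
for P in [(.5483,-.1602),(.552,-.166),(.579,-.103),(.549,-.22)]: print(P,M.T@(np.array(P)-o))
cv2.imwrite('pics/k.png',np.vstack([cv2.resize(q['pixels'][180:240,285:385,::-1],(600,360),interpolation=cv2.INTER_CUBIC),cv2.resize(q['pixels'][235:275,95:195,::-1],(600,240),interpolation=cv2.INTER_CUBIC)]))
plan([.48,-.15,.25],Rt(a))
E
```

```text
fork [[0.4424, 0.3703, 0.0529], [0.3574, -0.0825, 0.0008]]
fork_seat [[0.4609, 0.2788, 0.0525], [0.7326, 0.3583, -0.0005]]
cradle [[0.5505, -0.1604, 0.1051], [0.4405, 0.3658, -0.0029]]
ring [[0.5686, 0.3796, -0.0024], [0.4817, 0.18, -0.0034], [0.5778, 0.2859, 0.0011], [0.366, 0.1825, 0.0004]]
fork [[0.4438, 0.3679, 0.0462], [0.7261, 0.3565, -0.0008]]
fork_seat [[0.4579, 0.282, 0.0534], [0.4396, 0.3697, 0.0014]]
cradle [[0.4409, 0.3713, 0.0001]]
ring [[0.5784, 0.291, -0.0023], [0.3638, 0.1843, 0.0005], [0.566, 0.3817, 0.0004]]
dial_mid_grip [[0.5508, -0.161, 0.1031]]
dial_left [[0.5807, -0.1042, 0.0832]]
dial_right [[0.5479, -0.222, 0.0874]]
dial_left_mark [[0.5792, -0.0814, 0.116], [0.6289, 0.0355, 0.0866], [0.6044, -0.09, -0.0016]]
dial_right_mark [[0.5525, -0.2188, 0.1211]]
line [ 0.53304281 -0.15593562]
line [ 0.58154117 -0.16809738]
(0.5483, -0.1602) [-0.03416377 -0.08042522]
(0.552, -0.166) [-0.02916413 -0.08515106]
(0.579, -0.103) [-0.01829884 -0.01747577]
(0.549, -0.22) [-0.01893932 -0.138259  ]
t 15.95 tcp [0.4415 0.3696 0.2501] goal tcp [ 0.48  -0.15   0.256] | mm now-axes [-515.8  -74.3   -5.8] after-turn axes [-494.7  163.7   -5.9] turn [-0.     0.     0.463] F [-0.3 -0.  -0.8] w 0.546 0.0
```

View pics/k.png

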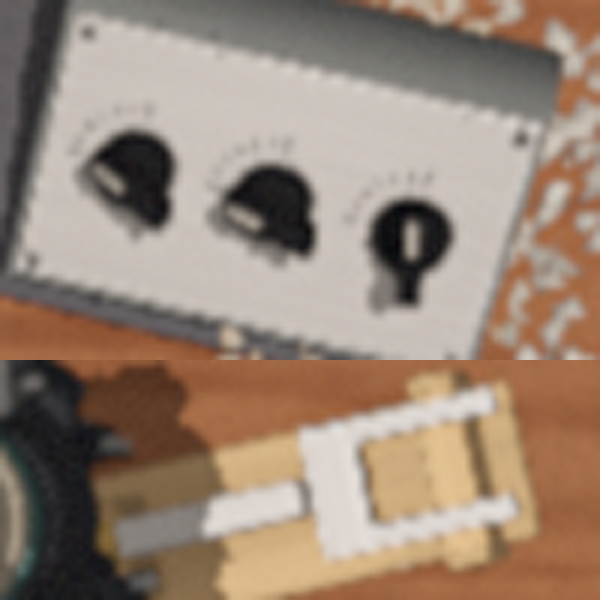

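The picture shows the fork lying back in its cradle and the middle knob pointing left with a slight upward tilt (about 0.2 rad). The grip point is (0.5505, -0.160, 0.104), and the geometry and the networks agree on it.

```bash
cat >> h.py <<'E'
G=np.array([.5505,-.1603,.104]); _a=-.2457; _c,_s=np.cos(_a),np.sin(_a)
N=np.array([-.5*_c,-.5*_s,.866]); UP=np.array([.866*_c,.866*_s,.5]); YD=np.array([-_s,_c,0])
def Rk(th):
    x=np.cos(th)*YD+np.sin(th)*UP; z=-N; return np.c_[x,np.cross(z,x),z]
E
python3 - <<'E'
from h import *
plan(G+.118*N,Rk(.22)); print(telemetry.sense()['qpos'].round(2))
q=shot('scene'); print([np.round(d['point'],3).tolist() for d in finder.place_of(q,'ring')])
E
```

```text
t 15.95 tcp [0.4415 0.3696 0.2501] goal tcp [ 0.4904 -0.1452  0.2114] | mm now-axes [-513.3  -63.1   38.8] after-turn axes [-447.4  233.4  119.8] turn [-0.53  -0.064  0.667] F [-0.3 -0.  -0.8] w 0.546 0.0
[-0.96  0.55  0.33  1.74 -0.22  0.89 -0.32]
[[0.576, 0.288, 0.002], [0.364, 0.185, 0.004], [0.565, 0.376, -0.004], [0.48, 0.18, 0.001], [0.358, -0.083, -0.002]]
```

Call:
jog_arm:
  commands:
    - [[-20, -2.5, 0], [0, 0, 0]]
    - [[-37, -4.5, 0], [0, 0, 0]]
    - [[-37, -4.5, 0], [0, 0, 0]]
    - [[-37, -4.5, 0], [0, 0, 0]]
    - [[-37, -4.5, 0], [0, 0, 0]]
    - [[-37, -4.5, 0], [0, 0, 0]]
    - [[-37, -4.5, 0], [0, 0, 0]]
    - [[-37, -4.5, 0], [0, 0, 0]]

```text
t: 16.72
position: [0.4684, 0.0882, 0.2506]
eef_rot: [1.967, 2.449, 0.001]
ft_force: [0.8, -0.7, -0.2]
gripper_width: 0.546
grasp_force: 0.0
```

Call:
jog_arm:
  commands:
    - [[-37, -4.5, 0], [0, 0, 0]]
    - [[-37, -4.5, 0], [0, 0, 0]]
    - [[-37, -4.5, 0], [0, 0, 0]]
    - [[-37, -4.5, 0], [0, 0, 0]]
    - [[-37, -4.5, 0], [0, 0, 0]]
    - [[-37, -4.5, 0], [0, 0, 0]]
    - [[-12, -2, 0], [0, 0, 0]]

```text
t: 17.3
position: [0.4905, -0.1516, 0.2509]
eef_rot: [1.974, 2.439, -0.003]
ft_force: [0.6, -0.5, 0.8]
gripper_width: 0.556
grasp_force: 0.0
```

Call:
jog_arm:
  commands:
    - [[0, 0, 0], [-0.066, -0.008, 0.0834]]
    - [[0, 0, 0], [-0.066, -0.008, 0.0834]]
    - [[0, 0, 0], [-0.066, -0.008, 0.0834]]
    - [[0, 0, 0], [-0.066, -0.008, 0.0834]]
    - [[0, 0, 0], [-0.066, -0.008, 0.0834]]
    - [[0, 0, 0], [-0.066, -0.008, 0.0834]]
    - [[0, 0, 0], [-0.066, -0.008, 0.0834]]
    - [[0, 0, 0], [-0.066, -0.008, 0.0834]]

```text
t: 17.97
position: [0.4906, -0.1433, 0.2563]
eef_rot: [2.318, 1.566, 0.447]
ft_force: [0.8, -0.0, -0.2]
gripper_width: 0.551
grasp_force: 0.0
```

Call:
jog_arm:
  commands:
    - [[0, 0, 0], [0, 0, 0]]
    - [[0, 0, 0], [0, 0, 0]]
    - [[0, 0, 0], [0, 0, 0]]

```text
t: 18.22
position: [0.4922, -0.1431, 0.2568]
eef_rot: [2.312, 1.573, 0.444]
ft_force: [-0.2, 1.1, -0.4]
gripper_width: 0.551
grasp_force: 0.0
```

```bash
python3 - <<'E'
from h import *
plan(G+.058*N,Rk(.22));plan(G+.008*N,Rk(.22)); print(telemetry.sense()['qpos'].round(2))
q=shot('scene'); print([np.round(d['point'],3).tolist() for d in finder.place_of(q,'ring')])
q=shot('top'); print([np.round(d['point'],3).tolist() for d in finder.place_of(q,'ring')])
E
```

```text
t 18.22 tcp [ 0.4922 -0.1431  0.2568] goal tcp [ 0.5195 -0.1525  0.1594] | mm now-axes [ -7.1 -14.7 100.2] after-turn axes [ -7.6 -22.7  98.6] turn [-0.086 -0.01   0.083] F [-0.2  1.1 -0.4] w 0.551 0.0
t 18.22 tcp [ 0.4922 -0.1431  0.2568] goal tcp [ 0.5437 -0.1586  0.1161] | mm now-axes [ -7.8 -10.5 150. ] after-turn axes [ -7.6 -22.7 148.6] turn [-0.086 -0.01   0.083] F [-0.2  1.1 -0.4] w 0.551 0.0
[-0.12  0.33  0.47  2.27 -0.99  0.23  0.86]
[[0.568, 0.382, -0.001], [0.364, 0.184, 0.002], [0.636, 0.033, 0.084], [0.577, 0.284, 0.002], [0.482, 0.179, -0.002]]
[[0.63, 0.033, 0.088], [0.55, -0.163, 0.103], [0.364, 0.185, 0.0], [0.481, 0.181, 0.001], [0.565, 0.382, -0.0], [0.627, -0.437, 0.005]]
```

Call:
jog_arm:
  commands:
    - [[-2, -4, 20], [0, 0, 0]]
    - [[-2, -4, 20], [0, 0, 0]]
    - [[-2, -4, 20], [0, 0, 0]]
    - [[-1, -3, 20], [0, 0, 0]]
    - [[0, 0, 15], [0, 0, 0]]
    - [[0, 0, 0], [-0.043, -0.005, 0.04]]
    - [[0, 0, 0], [-0.043, -0.005, 0.04]]
    - [[0, 0, 0], [0, 0, 0]]

```text
t: 19.08
position: [0.54, -0.1627, 0.2238]
eef_rot: [2.388, 1.475, 0.431]
ft_force: [-0.3, -0.2, -0.4]
gripper_width: 0.551
grasp_force: 0.0
```

```bash
python3 - <<'E'
from h import *
plan(G+.038*N,Rk(.22));plan(G+.008*N,Rk(.22)); print(telemetry.sense()['qpos'].round(2))
E
```

```text
t 19.08 tcp [ 0.54   -0.1627  0.2238] goal tcp [ 0.5292 -0.1549  0.1421] | mm now-axes [ -5.4 -45.1  69.2] after-turn axes [ -6.4 -51.4  64.6] turn [-0.095  0.016 -0.   ] F [-0.3 -0.2 -0.4] w 0.551 0.0
t 19.08 tcp [ 0.54   -0.1627  0.2238] goal tcp [ 0.5437 -0.1586  0.1161] | mm now-axes [ -4.9 -42.2  99.1] after-turn axes [ -6.4 -51.4  94.6] turn [-0.095  0.016 -0.   ] F [-0.3 -0.2 -0.4] w 0.551 0.0
[-0.06  0.46  0.43  2.18 -1.1   0.23  0.86]
```

The 30° tilt puts the wrist at its limits (q5 and q6). The knob is light (0.05 N m), so I'll push the bar's tail round with shut fingers at a smaller tilt, between the middle and right knobs.

```bash
cat >> h.py <<'E'
P0=G-.024*N; TILT=.2
def Rp():
    z=np.array([np.sin(TILT)*_c,np.sin(TILT)*_s,-np.cos(TILT)]); return np.c_[YD,np.cross(z,YD),z]
def tip(a,b,h): return P0+1e-3*(-a*YD+b*UP+h*N)
def pp(a,b,h): plan(tip(a,b,h),Rp(),.025)
E
python3 - <<'E'
from h import *
pp(25,24,80)
E
```

```text
t 19.08 tcp [ 0.54   -0.1627  0.2238] goal tcp [ 0.5326 -0.1816  0.189 ] | mm now-axes [-23.4 -11.9  30.5] after-turn axes [-20.1  -9.4  33.6] turn [ 0.226 -0.03  -0.218] F [-0.3 -0.2 -0.4] w 0.551 0.0
```

Call:
jog_arm:
  commands:
    - [[0, 0, -5], [0.0565, -0.0075, -0.0545]]
    - [[0, 0, -5], [0.0565, -0.0075, -0.0545]]
    - [[0, 0, 0], [0.0565, -0.0075, -0.0545]]
    - [[0, 0, 0], [0.0565, -0.0075, -0.0545]]
    - [[0, 0, 0], [0, 0, 0]]
    - [[0, 0, 0], [0, 0, 0]]
    - [[0, 0, 0], [0, 0, 0]]
    - [[0, 0, 0], [0, 0, 0]]
  claw: -1
  force: 30

```text
t: 19.75
position: [0.534, -0.1611, 0.2316]
eef_rot: [2.352, 1.833, 0.184]
ft_force: [1.0, -0.9, -0.2]
gripper_width: -0.002
grasp_force: 0.0
```

```bash
python3 - <<'E'
from h import *
pp(25,24,60); print(telemetry.sense()['qpos'].round(2))
E
```

```text
t 19.75 tcp [ 0.534  -0.1611  0.2316] goal tcp [ 0.5423 -0.184   0.1717] | mm now-axes [-20.3   1.6  61.4] after-turn axes [-20.2   1.4  61.4] turn [-0.003 -0.002 -0.001] F [ 1.  -0.9 -0.2] w -0.002 0.0
[-0.25  0.55  0.74  1.99 -0.69  0.63  0.67]
```

Good pose, clear of the limits. I'll move to the standoff, then check.

Call:
jog_arm:
  commands:
    - [[-5, 0, 10], [0, 0, 0]]
    - [[-5, 0, 15], [0, 0, 0]]
    - [[-5, 1, 15], [0, 0, 0]]
    - [[-5, 0.5, 15], [0, 0, 0]]
    - [[0, 0, 6], [0, 0, 0]]
    - [[0, 0, 0], [0, 0, 0]]
    - [[0, 0, 0], [0, 0, 0]]

```text
t: 20.33
position: [0.5429, -0.1838, 0.1727]
eef_rot: [2.351, 1.834, 0.183]
ft_force: [-0.3, 0.4, -0.2]
gripper_width: 0.005
grasp_force: 0.0
```

```bash
python3 - <<'E'
from h import *
pp(25,24,60);pp(25,24,18); print(telemetry.sense()['qpos'].round(2))
p=shot('top');q=shot('scene')
cv2.imwrite('pics/m.png',np.hstack([cv2.resize(p['pixels'][175:245,285:385,::-1],(400,280),interpolation=cv2.INTER_CUBIC),cv2.resize(q['pixels'][130:235,210:360,::-1],(400,280),interpolation=cv2.INTER_CUBIC)]))
E
```

```text
t 20.33 tcp [ 0.5429 -0.1838  0.1727] goal tcp [ 0.5423 -0.184   0.1717] | mm now-axes [-0.4 -0.7  0.9] after-turn axes [-0.4 -0.7  0.9] turn [-0.002 -0.001 -0.   ] F [-0.3  0.4 -0.2] w 0.005 0.0
t 20.33 tcp [ 0.5429 -0.1838  0.1727] goal tcp [ 0.5627 -0.1891  0.1353] | mm now-axes [-0.4 12.7 40.6] after-turn axes [-0.4 12.6 40.7] turn [-0.002 -0.001 -0.   ] F [-0.3  0.4 -0.2] w 0.005 0.0
[-0.11  0.64  0.61  2.01 -0.81  0.52  0.81]
```

View pics/m.png

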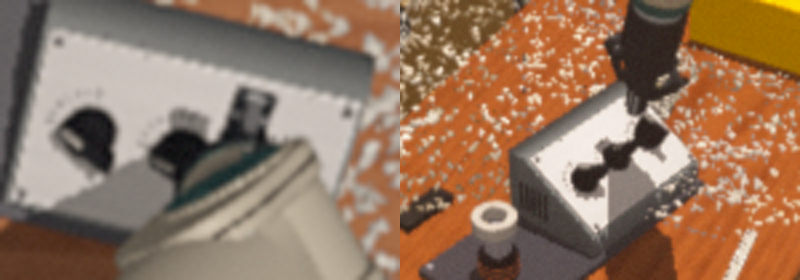

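The right view shows the ring sitting on the post and the fingertips above the panel, upslope between the middle and right knobs. That uses up my pictures, so from here I rely on force readings and the networks. Descending along the panel normal.

Call:
jog_arm:
  commands:
    - [[0, 2.5, 8], [0, 0, 0]]
    - [[0, 2.5, 8], [0, 0, 0]]
    - [[0, 2.5, 8], [0, 0, 0]]
    - [[0, 2.5, 8], [0, 0, 0]]
    - [[-0.4, 2.5, 7], [0, 0, 0]]
    - [[0, 0, 0], [0, 0, 0]]
    - [[0, 0, 0], [0, 0, 0]]

```text
t: 21.02
position: [0.5624, -0.1892, 0.136]
eef_rot: [2.35, 1.835, 0.182]
ft_force: [0.6, -0.6, 0.4]
gripper_width: 0.003
grasp_force: 0.0
```

```bash
python3 - <<'E'
from h import *
for c in [(25,24,18),(26,17.6,18),(25,8.6,18),(22,3.6,18),(18.6,0,18),(17,-4,18),(14,-4,18)]: pp(*c)
print(telemetry.sense()['qpos'].round(2))
E
```

```text
t 21.02 tcp [ 0.5624 -0.1892  0.136 ] goal tcp [ 0.5627 -0.1891  0.1353] | mm now-axes [0.1 0.1 0.7] after-turn axes [0.1 0.1 0.7] turn [-0.003 -0.001  0.001] F [ 0.6 -0.6  0.4] w 0.003 0.0
t 21.02 tcp [ 0.5624 -0.1892  0.136 ] goal tcp [ 0.5571 -0.1887  0.1321] | mm now-axes [-0.9 -5.9  2.8] after-turn axes [-0.9 -5.9  2.8] turn [-0.003 -0.001  0.001] F [ 0.6 -0.6  0.4] w 0.003 0.0
t 21.02 tcp [ 0.5624 -0.1892  0.136 ] goal tcp [ 0.5497 -0.1859  0.1276] | mm now-axes [  0.1 -14.4   5.7] after-turn axes [  0.1 -14.5   5.6] turn [-0.003 -0.001  0.001] F [ 0.6 -0.6  0.4] w 0.003 0.0
t 21.02 tcp [ 0.5624 -0.1892  0.136 ] goal tcp [ 0.5463 -0.1819  0.1251] | mm now-axes [  3.1 -19.2   7.3] after-turn axes [  3.1 -19.2   7.2] turn [-0.003 -0.001  0.001] F [ 0.6 -0.6  0.4] w 0.003 0.0
t 21.02 tcp [ 0.5624 -0.1892  0.136 ] goal tcp [ 0.5441 -0.1779  0.1233] | mm now-axes [  6.5 -22.6   8.4] after-turn axes [  6.5 -22.6   8.4] turn [-0.003 -0.001  0.001] F [ 0.6 -0.6  0.4] w 0.003 0.0
t 21.02 tcp [ 0.5624 -0.1892  0.136 ] goal tcp [ 0.5411 -0.1755  0.1213] | mm now-axes [  8.1 -26.4   9.7] after-turn axes [  8.1 -26.4   9.6] turn [-0.003 -0.001  0.001] F [ 0.6 -0.6  0.4] w 0.003 0.0
t 21.02 tcp [ 0.5624 -0.1892  0.136 ] goal tcp [ 0.5418 -0.1726  0.1213] | mm now-axes [ 11.1 -26.4   9.7] after-turn axes [ 11.1 -26.4   9.6] turn [-0.003 -0.001  0.001] F [ 0.6 -0.6  0.4] w 0.003 0.0
[-0.06  0.71  0.54  1.98 -0.87  0.48  0.85]
```

Call:
jog_arm:
  commands:
    - [[0, -4.8, 1.9], [0, 0, 0]]
    - [[0, -4.8, 1.9], [0, 0, 0]]
    - [[0, -4.8, 1.9], [0, 0, 0]]
    - [[0, -4.1, 1.3], [0, 0, 0]]
    - [[0, -4.1, 1.3], [0, 0, 0]]
    - [[0, 0, 0], [0, 0, 0]]
    - [[0, 0, 0], [0, 0, 0]]

```text
t: 21.6
position: [0.5424, -0.1843, 0.1243]
eef_rot: [2.35, 1.834, 0.183]
ft_force: [1.2, -0.6, 1.0]
gripper_width: 0.0
grasp_force: 0.8
```

Call:
jog_arm:
  commands:
    - [[2, -1, 0.4], [0, 0, 0]]
    - [[2, -1, 0.4], [0, 0, 0]]
    - [[2, -1, 0.3], [0, 0, 0]]
    - [[2, -1, 0.3], [0, 0, 0]]
    - [[0, 0, 0], [0, 0, 0]]
    - [[0, 0, 0], [0, 0, 0]]

```text
t: 22.1
position: [0.5385, -0.1772, 0.1212]
eef_rot: [2.352, 1.832, 0.176]
ft_force: [-2.2, -5.6, -1.5]
gripper_width: 0.001
grasp_force: 2.5
```

```bash
python3 - <<'E'
from h import *
pp(17,-4,18);print(telemetry.sense()['qpos'].round(2))
for n in ('top','scene'):
  p=shot(n)
  for k in ('dial_mid_grip','dial_left_mark','dial_right_mark'): print(n,k,[(np.round(d['point'],3).tolist(),round(d['score'],2)) for d in finder.place_of(p,k)[:2]])
E
```

```text
t 22.1 tcp [ 0.5385 -0.1772  0.1212] goal tcp [ 0.5411 -0.1755  0.1213] | mm now-axes [2.3 2.1 0.2] after-turn axes [2.3 2.1 0.3] turn [-0.005  0.003 -0.001] F [-2.2 -5.6 -1.5] w 0.001 2.5
[-0.04  0.7   0.48  2.05 -0.92  0.39  0.91]
top dial_mid_grip [([0.548, -0.161, 0.104], 0.55)]
top dial_left_mark [([0.582, -0.083, 0.116], 0.58)]
top dial_right_mark [([0.552, -0.218, 0.123], 0.45)]
scene dial_mid_grip [([0.552, -0.159, 0.104], 0.49), ([0.458, 0.282, 0.054], 0.22)]
scene dial_left_mark [([0.574, -0.083, 0.115], 0.64)]
scene dial_right_mark [([0.553, -0.222, 0.124], 0.35)]
```

Call:
jog_arm:
  commands:
    - [[1.5, 0, 0], [0, 0, 0]]
    - [[1.5, 0, 0], [0, 0, 0]]
    - [[0, 0, 0], [0, 0, 0]]
    - [[0, 0, 0], [0, 0, 0]]
    - [[0, 0, 0], [0, 0, 0]]

```text
t: 22.92
position: [0.538, -0.1743, 0.1205]
eef_rot: [2.353, 1.833, 0.174]
ft_force: [-4.9, -6.1, -2.0]
gripper_width: -0.005
grasp_force: 3.3
```

```bash
python3 - <<'E'
from h import *
pp(17,-4,18)
E
```

```text
t 22.92 tcp [ 0.538  -0.1743  0.1205] goal tcp [ 0.5411 -0.1755  0.1213] | mm now-axes [-0.4  3.4 -0.2] after-turn axes [-0.4  3.4 -0.1] turn [-0.007  0.003 -0.001] F [-4.9 -6.1 -2. ] w -0.005 3.3
```

Call:
jog_arm:
  commands:
    - [[1.5, 0, 0], [0, 0, 0]]
    - [[1.5, 0, 0], [0, 0, 0]]
    - [[0, 0, 0], [0, 0, 0]]
    - [[0, 0, 0], [0, 0, 0]]
    - [[0, 0, 0], [0, 0, 0]]

```text
t: 23.33
position: [0.538, -0.1739, 0.1205]
eef_rot: [2.353, 1.829, 0.17]
ft_force: [-6.5, -9.6, -4.1]
gripper_width: 0.004
grasp_force: 5.5
```

```bash
python3 - <<'E'
from h import *
pp(17,-4,18)
E
```

```text
t 23.33 tcp [ 0.538  -0.1739  0.1205] goal tcp [ 0.5411 -0.1755  0.1213] | mm now-axes [-0.8  3.5 -0.1] after-turn axes [-0.8  3.5 -0.1] turn [-0.007  0.007 -0.003] F [-6.5 -9.6 -4.1] w 0.004 5.5
```

Call:
jog_arm:
  commands:
    - [[-4, 0, 0], [0, 0, 0]]
    - [[-4, 0, 0], [0, 0, 0]]
    - [[-3, 0, 0], [0, 0, 0]]
    - [[0, 0, 0], [0, 0, 0]]
    - [[0, -1, -10], [0, 0, 0]]
    - [[0, -3, -20], [0, 0, 0]]
    - [[0, -3, -30], [0, 0, 0]]
    - [[0, 0, -30], [0, 0, 0]]

```text
t: 24.0
position: [0.5145, -0.1734, 0.2096]
eef_rot: [2.352, 1.836, 0.182]
ft_force: [0.5, -0.1, -1.0]
gripper_width: -0.004
grasp_force: 0.0
```

Call:
jog_arm:
  commands:
    - [[20, -30, -10], [0, 0, 0]]
    - [[20, -35, -10], [0, 0, 0]]
    - [[20, -35, -10], [0, 0, 0]]
    - [[30, -20, -10], [0, 0, 0]]
    - [[35, 0, -10], [0, 0, 0]]
    - [[35, 0, 0], [0, 0, 0]]
    - [[35, 0, 0], [0, 0, 0]]
    - [[35, 0, 0], [0, 0, 0]]

```text
t: 24.67
position: [0.4477, 0.0824, 0.2354]
eef_rot: [2.349, 1.836, 0.186]
ft_force: [1.7, -0.3, -0.6]
gripper_width: 0.003
grasp_force: 0.0
```

```bash
python3 - <<'E'
from h import *
s=telemetry.sense(); print(s['position'],s['qpos'].round(2))
p=shot('top')
for k in ('dial_mid_grip','dial_left_mark','dial_right_mark','ring','fork'): print(k,[(np.round(d['point'],3).tolist(),round(d['score'],2)) for d in finder.place_of(p,k)[:4]])
for k in ('dial_mid_grip','dial_left','dial_right'):
  for d in finder.regions_of(p,k)[:1]:
    c=cv2.findNonZero(d['region'].astype('uint8')); r=cv2.minAreaRect(c); print(k,r,cv2.boundingRect(c))
# dark bar pixels around middle and right knobs, coarse
g=p['pixels'].mean(2).astype(int); q=proj(p,G).astype(int); print(q); 
for row in g[q[1]-10:q[1]+12,q[0]-11:q[0]+34:1]: print(' '.join('%3d'%v for v in row))
E
```

```text
[0.44774977 0.08241261 0.23543146] [-0.98  0.47  0.95  2.22 -0.64  0.53  0.17]
dial_mid_grip [([0.549, -0.161, 0.102], 0.48)]
dial_left_mark [([0.58, -0.083, 0.114], 0.46)]
dial_right_mark [([0.549, -0.22, 0.124], 0.74), ([0.603, -0.089, 0.001], 0.34), ([0.441, 0.37, 0.001], 0.34)]
ring [([0.478, 0.18, -0.001], 0.66), ([0.582, 0.287, -0.003], 0.66), ([0.566, 0.384, 0.001], 0.66), ([0.631, 0.037, 0.084], 0.64)]
fork [([0.443, 0.369, 0.046], 0.9)]
dial_mid_grip ((328.2704772949219, 215.4753875732422), (13.571908950805664, 17.541053771972656), 39.80556869506836) (323, 207, 15, 19)
dial_left ((306.5, 210.0), (16.0, 13.0), 90.0) (300, 202, 14, 17)
dial_right ((353.33074951171875, 220.453857421875), (16.248550415039062, 13.519784927368164), 60.2551155090332) (346, 213, 15, 18)
[329 217]
192 190 186 183 184 185 188 187 175 142 114 107 105 113 138 153 173 189 193 193 192 192 193 193 193 194 194 195 195 197 196 196 195 194 195 191 193 192 190 192 192 192 192 192 192
191 189 180 175 186 191 183 158 116  71  42  32  29  40  64  79 126 167 189 195 194 192 191 192 192 191 193 194 192 193 194 194 
[... 2951 characters left out ...]
 155 137 129 140 148 143 136 165 188 192 191 191 191 191 192 190 191 190 190 190 190 191 193 186 151 122  99  68  38  30  23  30  80 135 163 184 191 192 191 191
191 191 192 192 189 185 168 166 183 191 189 180 186 192 193 191 191 192 191 192 193 191 191 191 191 191 191 193 187 151 126 118  94  54  31  24  49 118 178 191 194 192 192 191 190
190 190 191 192 192 193 189 189 194 194 194 192 191 192 192 190 191 191 190 190 191 190 191 191 191 191 192 192 177 143 124 120 102  63  34  27  67 142 186 193 193 191 191 191 191
189 190 190 190 191 191 192 193 192 192 193 193 193 192 192 191 190 191 191 191 190 191 191 192 192 190 193 187 157 126 120 119 102  60  30  21  76 151 187 191 191 190 190 190 190
```

The middle pointer now runs up the slope: its white line goes from (330,217) to (331,211), which matches the demagnetiser's x direction and so the stop. The ring and fork are in place and the arm is clear.

Call:
jog_arm:
  commands:
    - [[0, 0, 0], [0, 0, 0]]
    - [[0, 0, 0], [0, 0, 0]]
    - [[0, 0, 0], [0, 0, 0]]
    - [[0, 0, 0], [0, 0, 0]]

```text
t: 25.45
position: [0.448, 0.0793, 0.2345]
eef_rot: [2.35, 1.834, 0.183]
ft_force: [0.1, -0.4, -0.6]
gripper_width: -0.001
grasp_force: 0.0
```

```bash
python3 -c "
from h import *
print(workorder.finish_job())"
```

```text
the job is handed in; nothing more can be done
None
```

I handed in the job at about 25 s: the ring is on the post, the fork is back in its cradle, and the middle knob is at its stop, pushed there with shut fingers because a wrist joint limit ruled out gripping it. The hand-in returned no verdict, and I viewed 11 pictures, one over the limit of 10.

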